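Fit the wooden round and index it to the third click

TASK

Find out which of the two wooden rounds slides over the jig's spindle post, seat that one flat on the faceplate and let go of it; the one that does not fit must end lying flat on the table, off the jig. After that turn the indexing knob back (anticlockwise) to its home end stop, then clockwise, counting three clicks, and stop in the third without running past it. Finish while still gripping the knob, holding it still in the third click.

Things in the scene. Friction and masses are not known exactly. Their poses are not given: they have to be found in the camera images.
- jig: Wooden block bolted to the table (fixed during a run, placed anew and yawed each run), 130 mm along its x, 270 mm along its y, 32 mm high; origin at the centre of its underside, z up. It carries a spindle on its +y half and the indexing knob on its -y half. Both stand on its y axis, 75 mm from the centre.
- spindle (a point): Centre of the foot of the spindle post, on the upper face of the round aluminium faceplate (80 mm across, upper face 42 mm above the table). The steel post is 18 mm in diameter, 22 mm tall above the faceplate, its top 4 mm tapering to 13 mm. Faceplate and post turn with the knob, one to one.
- knob_axis (a point): Point on the knob's axis 60 mm above the table, the middle height of the grip bar (43 to 77 mm above the table). Fixed on the jig, does not turn; axes as the jig's.
- grip: The whole knob: an aluminium skirt 64 mm across, its top 43 mm above the table, and on it the dark wooden grip bar, 52 mm long (its x), 14 mm wide (its y), 34 mm high (top 77 mm above the table). Origin on the knob's axis, 35 mm above the table; axes turn with the knob. A brass dot on top marks the bar's -x end. At home the bar lies along the jig's x axis, dot at the jig's -x side.
- dial (a joint): Knob angle in rad, growing clockwise seen from above: 0 at the home end stop (hard stop, also a rest), then a click every 24 degrees: rests near (within 0.05 of) 0.419 first, 0.838 second, 1.257 third, 1.676 fourth; far stop 1.75. Starts resting in the first, second or third. A spring plunger resists leaving a rest with 0.2 to 0.6 N m; half way it flips over and pulls on into the next rest.
- round_a: Light wooden disc lying flat, 56 mm across, 14 mm thick, about 30 g, round bore through its centre; origin at the centre of its underside, z up. Of round_a and round_b one is bored 21 mm and slides down over the post; the other is bored 16 mm and jams on the post's tip about 20 mm above the faceplate. Otherwise alike; places swapped at random.
- round_b: The other light wooden disc, same outside size and origin as round_a (see there).
- varnish: Bystander: amber glass jar, 52 mm across, 100 mm tall, origin at the centre of its underside. Leave it alone.
- bowl: Bystander: white ceramic bowl, 100 mm across, 45 mm tall, origin at the centre of its underside. Leave it alone.
- brush: Bystander: paint brush lying on the table, along its own x, beyond the jig's knob end. Leave it alone.
There are look-alikes about, which are no part of the job. Leave any black or purple look-alike of the round_b alone. Leave any orange look-alike of the round_a alone.

How it is judged:
On the way, in this order (a step that is already met when the one before it is completed fails the run):
1. the round that fits is seated flat on the faceplate over the post and let go (((horizontal distance between round_a and spindle below 0.005 m and z of round_a in the frame of spindle between -0.003 and 0.003 m and angle between round_a's own z axis and vertical below 0.12 rad and contact force between the fingers and round_a below 0.1 N) or (horizontal distance between round_b and spindle below 0.005 m and z of round_b in the frame of spindle between -0.003 and 0.003 m and angle between round_b's own z axis and vertical below 0.12 rad and contact force between the fingers and round_b below 0.1 N))), for 0.2 s.
2. the knob is turned back to its home end stop (value of joint dial below 0.1 rad), for 0.1 s.
At the end, for the whole second after the job is handed in: The fingers grip the knob's bar (more than 2 N) and hold it still in its third click (1.257 rad, within 0.12 rad); the round with the wide bore lies flat on the faceplate (within 3 mm in height) with the post through its bore (centres within 5 mm); the other round lies flat on the table at rest (value of joint dial between 1.137 and 1.377 rad and velocity of joint dial between -0.1 and 0.1 rad/s and contact force between the fingers and grip above 2 N and ((horizontal distance between round_a and spindle below 0.005 m and z of round_a in the frame of spindle between -0.003 and 0.003 m and angle between each of round_a, round_b's own z axis and vertical below 0.12 rad and height (world z) of round_b between -0.005 and 0.005 m and linear speed of round_b below 0.02 m/s) or (horizontal distance between round_b and spindle below 0.005 m and z of round_b in the frame of spindle between -0.003 and 0.003 m and angle between each of round_b, round_a's own z axis and vertical below 0.12 rad and height (world z) of round_a between -0.005 and 0.005 m and linear speed of round_a below 0.02 m/s))); the arm keeps its last pose, push and grip.
It fails at once if the knob has run past the third click, over the hump towards the fourth (value of joint dial above 1.47 rad).
It fails at once if a bystander has been moved more than 30 mm or tipped over (distance of any of varnish, bowl, brush from where it was at the start of the episode above 0.03 m or angle between varnish's own z axis and vertical above 0.5 rad).
It also fails if it takes over 72 s, if anything falls off the work surface, if the arm or the gripper's body presses on something with over 40 N, if the wrist force passes 120 N, or if a joint passes its speed limit or range.

ROBOT

A 6-joint arm with a two-finger parallel gripper is mounted at the origin on the work surface. World frame = base frame: x ahead of the robot, y to its left, z up, the work surface at z = 0. Lengths are in m, angles in rad, forces in N, time in s.
With the tool pointing down it reaches from about 0.425 to 0.95 m from the base axis. Payload 3.5 kg.
Tool frame: the origin (TCP) lies at the very end of the fingers, on their centre line; the grasp point (between the pads) lies 19 mm behind it; z points along the fingers, y is the line along which they close (so a half turn about z gives the same grasp; the last joint's range is limited). The gripper opens to 85 mm and grips with 20 to 120 N. Pads are 22 mm wide; open, the fingers measure 114 mm over their backs; the gripper's body (76 mm by 85 mm) begins 54 mm behind the grasp point. The pads swing forward as they close: fully open they stand 13 mm farther back than shut.
Start: joints at [-1.473, 0.286, 1.577, -0, 1.279, -0.15], TCP at [0.166, -0.654, 0.231] pointing down, gripper open.
Joint ranges: [-2.77, 2.77], [-0.9, 2.22], [0.21, 2.48], [-1.53, 4.67], [0.24, 2.81], [-2.84, 2.84]. Speed limits (rad/s): [2.79, 2.79, 3.14, 3.14, 3.14, 3.14].

INTERFACE

Orientations are given as a unit quaternion [x, y, z, w].
In Python, from plant import ctrl gives the robot as it stands.
- The arm moves only by the tool carry_out, never from a script. Its argument "deltas" is one flat list of numbers, 6 for each row, row after row: the shift along the tool's x, y, z in m, then the turn, a rotation vector about the tool's x, y, z in rad. A call has 1 to 5 rows; each row is the pose to reach, as a shift and turn from the pose commanded when the call began, along the tool's axes at that moment; what a row does not reach only later rows make up. A row lasts 1/8 s, in which the tool goes at most 62.5 mm and 10.7 degrees, less where a joint would pass 70% of its speed; a pose out of reach is approached as far as the arm can. A call with a gripper value outside its range is refused whole. "grip" is the opening in per cent of the stroke, from 0 (shut) to 100 (fully open), set as the call begins (left out, the last holds). The fingers move at their own pace and stop on an object; "grip_force" is the grip in N (left out, the last holds). Time passes only in rows, so rows that repeat a pose let the fingers close. It gives the time, the measured TCP pose, the force, the opening and the grip force at its end, in the units of the state.
- ctrl.get_state(): the state, without advancing time (a new reading comes with each control period).
- ctrl.read_camera(name): name is "side" or "top" or "wrist"; returns (picture, depth): 384x512x3 uint8, red, green, blue; 384x512 float32, m along the optical axis (not along the pixel's ray), 0 where there is no reading.
- ctrl.camera_model(name): a dict with "intrinsics" (3x3 intrinsics, pixels), "extrinsics" (4x4, takes a point from world to camera coordinates); the wrist camera has in their place "hand_eye" (4x4, takes a point from camera to tool coordinates, whose origin is the TCP and whose axes are the flange's). Camera axes: x right, y down, z forward; pixel columns grow to the right and rows downward; lengths in m; the calibration is good to about 2 mm. A picture is of the moment at which its call begins: read the wrist's pose just before it. camera_model takes no time and is no camera call.
- ctrl.sign_off(): hands the job in; it is judged then, once.
Trained networks look in the newest picture that a camera, given by its name, has taken for a name from the list of things; names that differ only in an ending like _2 or _b are one class to them, and where a whole thing is asked for, a point or a joint stands for the part that bears it (a point fixed in the world has none). Each returns a list of dicts, best first, with "score" (0 to 1); they miss things now and then, are a little off and sometimes report something else, mostly with a low value. They report only what shows in the picture. A call takes as long as a camera call. They do not tell look-alikes from the thing itself.
- ctrl.find_in(camera, query): "uv" ([column, row] in pixels, amid what is visible of it).
The state is a dict: "time": time; "qpos": joint angles; "dq": joint speeds; "joint_efforts": joint torques, N m; "eef_pos": TCP position; "tcp_rot": TCP orientation; "contact_force": force on the tool from outside, world axes, zero at the start; "wrist_torque": the same for the moment, N m; "opening": opening from 0.0 (shut) to 1.0 (fully open); "finger_force": force on a finger pad.
Only numpy, scipy, OpenCV 4.12 (cv2) and the standard library are available. Lean on these libraries where they do the work, as an engineer would, in place of code of your own. Each camera call takes 0.05 s, during which the arm holds its last target. There are 200 camera calls.

## Working session

There is one attempt and no reset: what is moved stays moved. The work goes in short steps, Python scripts to look and compute and a tool call to move; the robot and the scene stay as the last step left them, time stands still between calls to the robot, and variables do not carry over. Pictures are saved under pics/ and viewed, at most 10 in all, crops included, and the job is handed in when it is done.

Besides the shell and the picture viewer there is one more tool, called after "Request:" in YAML: its name, and indented under it one key for each argument. carry_out: Moves the arm, as the interface text tells. Its arguments: {"type":"object","properties":{"deltas":{"type":"array"},"grip":{"type":"number"},"grip_force":{"type":"number"}},"required":["deltas"]}

```bash
mkdir -p pics; ls
cat > h.py <<'E'
import numpy as np, cv2
from plant import ctrl
from scipy.spatial.transform import Rotation as R
def look(cam,name=None):
    s=ctrl.get_state(); im,d=ctrl.read_camera(cam)
    if name: cv2.imwrite('pics/'+name+'.png',im[:,:,::-1])
    return s,im,d
def cloud(cam,s,d):
    m=ctrl.camera_model(cam); K=np.array(m['intrinsics'])
    v,u=np.mgrid[:d.shape[0],:d.shape[1]]
    P=np.stack([(u-K[0,2])/K[0,0]*d,(v-K[1,2])/K[1,1]*d,d],-1)
    if 'extrinsics' in m:
        E=np.linalg.inv(np.array(m['extrinsics']))
    else:
        T=np.eye(4);T[:3,:3]=R.from_quat(s['tcp_rot']).as_matrix();T[:3,3]=s['eef_pos'];E=T@np.array(m['hand_eye'])
    W=P@E[:3,:3].T+E[:3,3]; W[d<=0]=np.nan
    return W
E
python3 - <<'E'
from h import *
s,im,d=look('top','top'); W=cloud('top',s,d)
for q in ['jig','round_a','grip','spindle','varnish','bowl','brush']:
    for r in ctrl.find_in('top',q)[:5]:
        u,v=map(int,np.round(r['uv'])); print(q,round(r['score'],2),u,v,np.round(W[v,u],3),im[v,u])
s2,im2,d2=look('side','side')
print(s['time'],s['eef_pos'],s['tcp_rot'],s['contact_force'])
np.savez('top.npz',im=im,d=d,W=W)
cv2.imwrite('pics/both.png',cv2.resize(np.vstack([im,im2])[:,:,::-1],(450,675))[:600] if 0 else np.hstack([cv2.resize(im,(800,600))])[:,:,::-1])
E
```

```text
pics
jig 0.84 309 167 [ 0.559 -0.122  0.031] [89 56 24]
round_a 0.91 183 213 [0.439 0.21  0.003] [127 123 124]
round_a 0.71 180 157 [0.59  0.221 0.   ] [131 117 101]
round_a 0.6 190 254 [ 0.331  0.191 -0.001] [116 110 117]
round_a 0.53 140 211 [0.445 0.325 0.004] [58 56 57]
round_a 0.52 215 171 [0.552 0.126 0.001] [123 118 120]
grip 0.81 337 170 [ 0.546 -0.186  0.076] [72 60 57]
spindle 0.59 307 168 [ 0.557 -0.118  0.028] [85 52 22]
varnish 0.8 101 189 [0.495 0.393 0.103] [25 26 28]
bowl 0.92 92 147 [0.616 0.456 0.007] [151 153 155]
brush 0.87 411 187 [ 0.509 -0.391  0.02 ] [ 94  96 105]
0.0 [ 0.16552641 -0.65369766  0.22990276] [ 9.92334178e-01  1.23577564e-01  3.88568172e-05 -1.20995061e-03] [-0.49493865 -0.70414691 -0.18873783]
```

View pics/both.png

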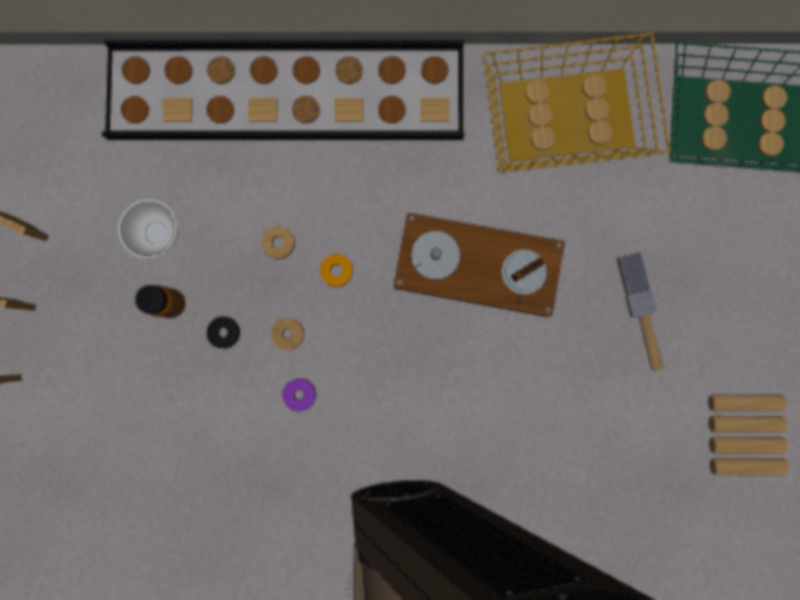

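The plain wooden rounds are at (178,155) and (184,213) in 512-pixel coordinates. The look-alikes are orange (215,171), black (140,211) and purple (190,254). The two plain ones fit the description because they are uncoloured wood. The jig has its spindle post at (279,163) and its knob at (337,170).

Run:
```python
from h import *
z=np.load('top.npz');im,W=z['im'],z['W']
def rect(m): 
    P=W[m][:,:2]; return cv2.minAreaRect((P*1000).astype(np.float32)),len(P)
X,Y,Z=W[...,0],W[...,1],W[...,2]
reg=(X>0.42)&(X<0.7)&(Y<0.05)&(Y>-0.32)
print('jig',rect(reg&(Z>0.024)&(Z<0.06)))
print('bar',rect(reg&(Z>0.066)&(Y<-0.12)))
print('post',np.round(W[reg&(Z>0.053)&(Y>-0.1)],3))
fp=reg&(Z>0.037)&(Z<0.047)
n,l,st,c=cv2.connectedComponentsWithStats(fp.astype(np.uint8))
for i in range(1,n):
    if st[i,4]>30: print('fp',st[i],rect(l==i))
for (u,v) in [(178,155),(184,213)]:
    p=(abs(X-W[v,u+7,0])<.045)&(abs(Y-W[v,u,1])<.045)&(Z>0.007)&(Z<.025)
    Q=W[p]; c,r=cv2.minEnclosingCircle((Q[:,:2]*1000).astype(np.float32)); print('round',c,r,len(Q),np.median(Q[:,2]),'n hole',(np.hypot(X*1000-c[0],Y*1000-c[1])<14)[~p].sum() if 0 else ((np.hypot(X*1000-c[0],Y*1000-c[1])<14)&(Z<.007)).sum())
a=cv2.resize(im[135:235,120:240],(720,600),interpolation=cv2.INTER_CUBIC)
cv2.imwrite('pics/crop.png',a[:,:,::-1])
print(ctrl.camera_model('wrist'))
```

```text
jig (((556.1641845703125, -115.94264221191406), (270.44561767578125, 130.83438110351562), 79.54817962646484), 4934)
bar (((542.095703125, -188.86395263671875), (13.697203636169434, 51.10779571533203), 31.048017501831055), 118)
post [[ 0.575 -0.037  0.064]
 [ 0.575 -0.039  0.066]
 [ 0.576 -0.042  0.061]
 [ 0.575 -0.045  0.063]
 [ 0.576 -0.047  0.06 ]
 [ 0.573 -0.035  0.062]
 [ 0.573 -0.037  0.061]
 [ 0.573 -0.042  0.064]
 [ 0.573 -0.045  0.063]
 [ 0.573 -0.047  0.064]
 [ 0.57  -0.034  0.066]
 [ 0.57  -0.037  0.063]
 [ 0.57  -0.04   0.065]
 [ 0.57  -0.042  0.063]
 [ 0.569 -0.044  0.069]
 [ 0.57  -0.047  0.064]
 [ 0.571 -0.05   0.062]
 [ 0.568 -0.035  0.06 ]
 [ 0.567 -0.037  0.07 ]
 [ 0.567 -0.039  0.067]
 [ 0.568 -0.042  0.062]
 [ 0.568 -0.045  0.063]
 [ 0.568 -0.047  0.063]
 [ 0.568 -0.05   0.063]
 [ 0.565 -0.035  0.061]
 [ 0.565 -0.037  0.061]
 [ 0.566 -0.04   0.06 ]
 [ 0.565 -0.042  0.063]
 [ 0.565 -0.045  0.063]
 [ 0.565 -0.047  0.063]
 [ 0.563 -0.037  0.059]
 [ 0.563 -0.04   0.064]
 [ 0.563 -0.042  0.063]
 [ 0.563 -0.045  0.061]
 [ 0.563 -0.047  0.059]
 [ 0.561 -0.038  0.054]
 [ 0
[... 351 characters left out ...]
7812, 225.2849578857422) 27.99057960510254 292 0.01367277657671584 n hole 46
round (439.2427062988281, 207.89906311035156) 28.091331481933594 329 0.013481381807729509 n hole 27
{'intrinsics': array([[302.10175257,   0.        , 258.8454142 ],
       [  0.        , 302.10175257, 190.29131246],
       [  0.        ,   0.        ,   1.        ]]), 'hand_eye': array([[-1.91854730e-04, -9.54872510e-01, -2.97015914e-01,
         7.58558624e-02],
       [ 9.99999949e-01, -1.07161858e-04, -3.01427645e-04,
        -6.95838281e-04],
       [ 2.55996194e-04, -2.97015957e-01,  9.54872481e-01,
        -1.43316642e-01],
       [ 0.00000000e+00,  0.00000000e+00,  0.00000000e+00,
         1.00000000e+00]])}
```

View pics/crop.png

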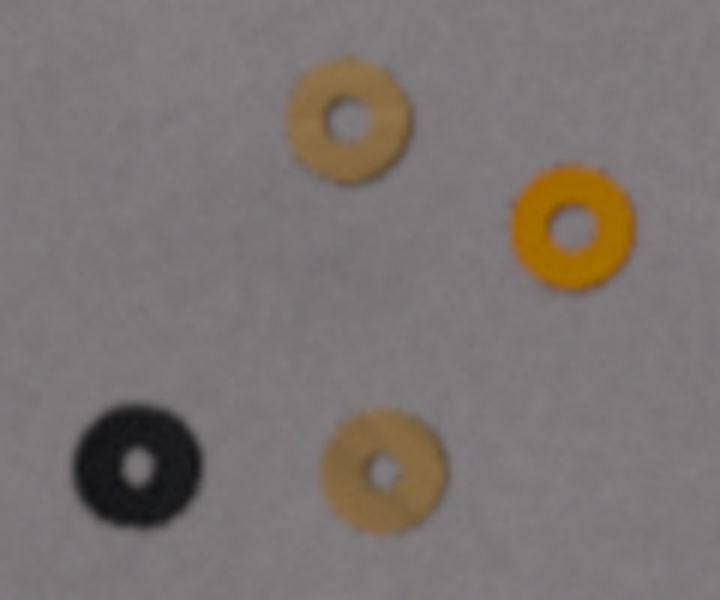

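The enlarged crop confirms it. The plain wooden round at crop (348,120) shows the wider bore: 46 hole pixels against 27, a ratio of 1.70, close to (21/16)². The orange and black ones are the look-alikes. I will take the round at world (0.595, 0.225) and leave the narrow one on the table.

Request:
carry_out:
  deltas: [0.032, -0.037, 0, 0, 0, -0.066, 0.063, -0.075, 0, 0, 0, -0.132, 0.095, -0.112, 0, 0, 0, -0.198, 0.126, -0.149, 0, 0, 0, -0.265, 0.158, -0.187, 0, 0, 0, -0.331]
  grip: 100

```text
time: 1.08
eef_pos: [0.2734, -0.433, 0.2316]
tcp_rot: [0.958, 0.286, 0.0, 0.0]
contact_force: [0.7, -0.1, 0.1]
opening: 1.0
finger_force: 0.0
```

Request:
carry_out:
  deltas: [0.042, -0.025, 0, 0, 0, -0.066, 0.084, -0.05, 0, 0, 0, -0.132, 0.126, -0.075, 0, 0, 0, -0.198, 0.168, -0.1, 0, 0, 0, -0.265, 0.21, -0.125, 0, 0, 0, -0.331]

```text
time: 1.7
eef_pos: [0.3808, -0.2134, 0.2317]
tcp_rot: [0.898, 0.44, 0.0, 0.001]
contact_force: [1.3, -0.8, 1.0]
opening: 1.003
finger_force: 0.0
```

Request:
carry_out:
  deltas: [0.048, -0.01, 0, 0, 0, -0.066, 0.096, -0.02, 0, 0, 0, -0.132, 0.144, -0.03, 0, 0, 0, -0.198, 0.192, -0.04, 0, 0, 0, -0.265, 0.239, -0.05, 0, 0, 0, -0.331]

```text
time: 2.33
eef_pos: [0.4882, 0.0062, 0.2317]
tcp_rot: [0.813, 0.582, 0.0, 0.0]
contact_force: [0.3, -2.3, 0.1]
opening: 1.002
finger_force: 0.0
```

Request:
carry_out:
  deltas: [0.049, 0.006, 0.02, 0, 0, -0.066, 0.097, 0.012, 0.04, 0, 0, -0.132, 0.146, 0.018, 0.06, 0, 0, -0.198, 0.194, 0.024, 0.08, 0, 0, -0.265, 0.243, 0.03, 0.1, 0, 0, -0.331]

```text
time: 2.95
eef_pos: [0.5954, 0.2263, 0.1309]
tcp_rot: [0.706, 0.708, 0.0, 0.0]
contact_force: [1.4, -0.4, 0.8]
opening: 1.001
finger_force: 0.0
```

```bash
cat >> h.py <<'E'
def diff(W,s):
    T=R.from_quat(s['tcp_rot']).as_matrix(); return (W-s['eef_pos'])@T
E
python3 - <<'E'
from h import *
s,im,d=look('wrist'); s,im,d=look('wrist','w1'); W=cloud('wrist',s,d)
print(ctrl.find_in('wrist','round_a')[:3], s['time'],s['eef_pos'],s['tcp_rot'])
m=(W[...,2]>0.007)&(W[...,2]<0.03)&(np.hypot(W[...,0]-.595,W[...,1]-.225)<.045)
n,l,st,c=cv2.connectedComponentsWithStats(m.astype(np.uint8)); i=1+st[1:,4].argmax(); Q=W[l==i]
c,r=cv2.minEnclosingCircle((Q[:,:2]*1000).astype(np.float32));print(c,r,Q[:,2].mean())
ce=np.array([*c,14])/1000;print('tool delta',diff(ce,s))
h=(np.hypot(W[...,0]-ce[0],W[...,1]-ce[1])<.016)&(W[...,2]<.007);print('hole px dia',2*np.sqrt(h.sum()/np.pi)*np.nanmean(d[h])/302*1000, W[h].mean(0))
E
```

```text
[{'uv': [255.6, 175.0], 'score': 0.76}, {'uv': [8.7, 229.9], 'score': 0.71}, {'uv': [65.0, 75.4], 'score': 0.64}] 3.0 [0.59533268 0.23044162 0.12702018] [ 7.04659770e-01  7.09543190e-01  1.70242488e-04 -1.74355424e-03]
(594.4469604492188, 229.1009979248047) 27.965110778808594 0.014447733305200439
tool delta [-0.00164123 -0.00064455  0.11301784]
hole px dia 19.895294479018112 [0.59464255 0.22640901 0.00117198]
```

View pics/w1.png

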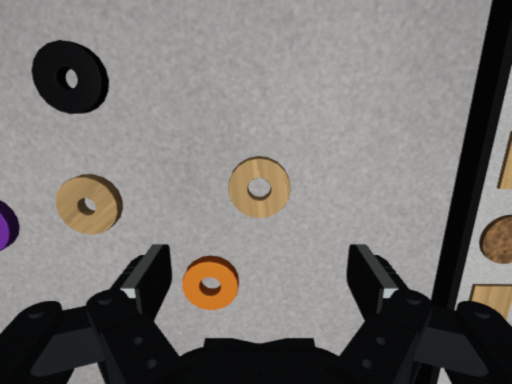

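The wrist view shows the wide-bore round at (259,187), the narrow one at (89,204), orange at (210,283) and black at (70,77). The arm was still settling, so I'll measure once more.

Run:
```python
from h import *
for k in range(2):
    s,im,d=look('wrist'); W=cloud('wrist',s,d)
    m=(W[...,2]>0.009)&(W[...,2]<0.03)&(np.hypot(W[...,0]-.595,W[...,1]-.227)<.045)
    n,l,st,c=cv2.connectedComponentsWithStats(m.astype(np.uint8)); i=1+st[1:,4].argmax(); Q=W[l==i]
    c,r=cv2.minEnclosingCircle((Q[:,:2]*1000).astype(np.float32))
    print(c,r,s['time'],s['eef_pos'],'tool delta',diff(np.array([*c,14])/1000,s))
```

```text
(594.5772705078125, 229.1140899658203) 27.808486938476562 3.1 [0.59397562 0.22627148 0.129118  ] tool delta [0.00293725 0.0010191  0.11511268]
(594.7083129882812, 228.96673583984375) 27.941577911376953 3.15 [0.59426774 0.22518779 0.13040951] tool delta [0.00386937 0.00065504 0.11640553]
```

Request:
carry_out:
  deltas: [0.001, 0, 0.04, 0, 0, 0, 0.001, 0, 0.08, 0, 0, 0, 0.001, 0, 0.115, 0, 0, 0, 0.001, 0, 0.127, 0, 0, 0, 0.001, 0, 0.127, 0, 0, 0]

```text
time: 3.82
eef_pos: [0.5949, 0.225, 0.0049]
tcp_rot: [0.707, 0.707, 0.0, 0.0]
contact_force: [0.3, 0.3, 0.5]
opening: 1.0
finger_force: 0.0
```

Request:
carry_out:
  deltas: [0, 0, 0, 0, 0, 0, 0, 0, 0, 0, 0, 0, 0, 0, 0, 0, 0, 0, 0, 0, 0, 0, 0, 0, 0, 0, 0, 0, 0, 0]
  grip: 50
  grip_force: 25

```text
time: 4.45
eef_pos: [0.5964, 0.226, 0.0071]
tcp_rot: [0.707, 0.708, 0.001, 0.001]
contact_force: [-1.8, -0.9, 6.3]
opening: 0.628
finger_force: 25.5
```

Request:
carry_out:
  deltas: [0, 0, -0.03, 0, 0, 0, 0, 0, -0.08, 0, 0, 0, -0.02, 0, -0.12, 0, 0, 0, -0.06, -0.005, -0.12, 0, 0, 0, -0.11, -0.01, -0.12, 0, 0, 0]

```text
time: 5.08
eef_pos: [0.5854, 0.1154, 0.1264]
tcp_rot: [0.706, 0.708, 0.001, 0.001]
contact_force: [0.2, -0.2, -1.0]
opening: 0.622
finger_force: 26.5
```

Request:
carry_out:
  deltas: [-0.05, -0.005, 0, 0, 0, 0, -0.1, -0.01, 0, 0, 0, 0, -0.14, -0.015, 0, 0, 0, 0, -0.158, -0.016, 0, 0, 0, 0, -0.158, -0.016, 0, 0, 0, 0]

```text
time: 5.7
eef_pos: [0.5692, -0.0429, 0.1249]
tcp_rot: [0.707, 0.707, 0.0, 0.0]
contact_force: [-0.5, 1.0, -0.2]
opening: 0.632
finger_force: 26.5
```

```bash
cat > m.py <<'E'
from h import *
import sys
for k in range(3):
    s,im,d=look('wrist',sys.argv[1]); W=cloud('wrist',s,d); T=diff(W,s)
print(s['time'],s['eef_pos'],s['contact_force'],s['opening'],s['finger_force'])
def blob(m):
    n,l,st,c=cv2.connectedComponentsWithStats(m.astype(np.uint8)); i=1+st[1:,4].argmax(); return l==i
X,Y,Z=W[...,0],W[...,1],W[...,2]
near=np.hypot(X-.569,Y+.041)<.06
f=blob(near&(Z>.035)&(Z<.05))
c,r=cv2.minEnclosingCircle((W[f][:,:2]*1000).astype(np.float32)); print('faceplate',c,r,W[f][:,2].mean(),f.sum())
p=near&(Z>.058)&(Z<.07); print('posttop',W[p].mean(0),p.sum())
g=(abs(T[...,0])<.04)&(abs(T[...,1])<.03)&(abs(T[...,2])<.03)
print('disc pts tool z pct',np.nanpercentile(T[g][:,2],[5,25,50,75,95]),g.sum())
c,r=cv2.minEnclosingCircle((T[g][:,:2]*1000).astype(np.float32)); print('disc tool',c,r)
b=near*0
E
python3 m.py w2
```

```text
5.8 [ 0.56911183 -0.04138534  0.12447693] [-0.57284429 -0.53460351 -0.51970194] 0.6304437863869619 26.462143789976835
faceplate (568.8348999023438, -38.39791488647461) 39.778419494628906 0.04267107073397154 4418
posttop [nan nan nan] 0
disc pts tool z pct [-0.02231715 -0.0080469  -0.00748095 -0.00691556 -0.00071997] 9455
disc tool (3.735506534576416, -0.05485120415687561) 31.111225128173828m.py:12: RuntimeWarning: Mean of empty slice.
  p=near&(Z>.058)&(Z<.07); print('posttop',W[p].mean(0),p.sum())
  ret = um.true_divide(
```

View pics/w2.png

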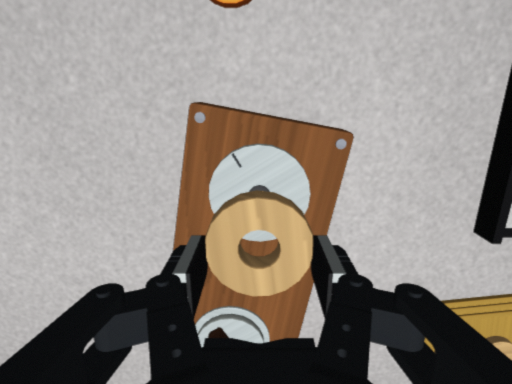

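The held round is at (258,243), level between the fingers. The faceplate is at (259,190), with the post's tip at (259,190) just above the round's edge. Next I'll fit the round's centre in the hand.

```bash
cat > m2.py <<'E'
from h import *
from scipy.optimize import least_squares
def circ(P,rad):
    return least_squares(lambda q:np.hypot(P[:,0]-q[0],P[:,1]-q[1])-rad,P.mean(0)).x
s,im,d=look('wrist'); W=cloud('wrist',s,d); T=diff(W,s)
def edge(m,P,lo,rad,outer=True):
    cs,_=cv2.findContours(m.astype(np.uint8),cv2.RETR_CCOMP,cv2.CHAIN_APPROX_NONE)
    return cs
g=(abs(T[...,0]-.003)<.034)&(abs(T[...,1])<.0285)&(T[...,2]>-.0100)&(T[...,2]<-.0050)
cs,h=cv2.findContours(g.astype(np.uint8),cv2.RETR_CCOMP,cv2.CHAIN_APPROX_NONE)
i=max(range(len(cs)),key=lambda i:cv2.contourArea(cs[i])); o=cs[i][:,0]
P=T[o[:,1],o[:,0],:2]; c=circ(P,.028); res=abs(np.hypot(*(P-c).T)-.028)<.002; c=circ(P[res],.028)
print('disc outer tool',c,res.sum(),len(P))
k=h[0][i][2]; best=None
hs=[j for j in range(len(cs)) if h[0][j][3]==i]; j=max(hs,key=lambda j:cv2.contourArea(cs[j])); o=cs[j][:,0]
P=T[o[:,1],o[:,0],:2]; q=cv2.minEnclosingCircle((P*1000).astype(np.float32));print('hole tool',q)
G=T[g]; A=np.c_[G[:,:2],np.ones(len(G))]; co=np.linalg.lstsq(A,G[:,2],rcond=None)[0]; print('tilt,z',co)
X,Y,Z=W[...,0],W[...,1],W[...,2]
f=(np.hypot(X-.569,Y+.041)<.055)&(Z>.037)&(Z<.048)
cs,_=cv2.findContours(f.astype(np.uint8),cv2.RETR_EXTERNAL,cv2.CHAIN_APPROX_NONE); o=max(cs,key=cv2.contourArea)[:,0]
P=T[o[:,1],o[:,0],:2]; 
c2=circ(P,.04)
for t in range(5):
    r=abs(np.hypot(*(P-c2).T)-.04)<.002+.004*(t<2); c2=circ(P[r],.04)
print('fp tool',c2,r.sum(),len(P),s['eef_pos'],'move',c2-c)
E
python3 m2.py
```

```text
disc outer tool [ 0.00318182 -0.00032354] 352 353
hole tool ((3.3468098640441895, -0.8486086130142212), 11.636322975158691)
tilt,z [ 0.00231153  0.00359152 -0.0074444 ]
fp tool [ 0.00472732 -0.00027509] 76 277 [ 0.5690777  -0.04108141  0.12438432] move [1.54549914e-03 4.84434531e-05]
```

Request:
carry_out:
  deltas: [0.001, 0, 0.02, 0, 0, 0, 0.001, 0, 0.04, 0, 0, 0, 0.001, 0, 0.05, 0, 0, 0, 0.001, 0, 0.056, 0, 0, 0, 0.001, 0, 0.056, 0, 0, 0]

```text
time: 6.52
eef_pos: [0.5687, -0.0413, 0.0678]
tcp_rot: [0.707, 0.707, -0.0, -0.0]
contact_force: [-0.1, -0.4, -1.0]
opening: 0.63
finger_force: 26.5
```

Request:
carry_out:
  deltas: [0, 0, 0.003, 0, 0, 0, 0, 0, 0.006, 0, 0, 0, 0, 0, 0.009, 0, 0, 0, 0, 0, 0.012, 0, 0, 0, 0, 0, 0.012, 0, 0, 0]

```text
time: 7.15
eef_pos: [0.5687, -0.0412, 0.056]
tcp_rot: [0.707, 0.707, -0.0, -0.0]
contact_force: [-0.7, 1.3, -0.1]
opening: 0.623
finger_force: 26.5
```

Request:
carry_out:
  deltas: [0, 0, 0.002, 0, 0, 0, 0, 0, 0.004, 0, 0, 0, 0, 0, 0.006, 0, 0, 0, 0, 0, 0.007, 0, 0, 0, 0, 0, 0.007, 0, 0, 0]

```text
time: 7.78
eef_pos: [0.569, -0.0413, 0.0494]
tcp_rot: [0.707, 0.707, 0.0, 0.0]
contact_force: [-0.1, 1.4, -0.1]
opening: 0.629
finger_force: 26.5
```

Request:
carry_out:
  deltas: [0, 0, 0, 0, 0, 0, 0, 0, 0, 0, 0, 0, 0, 0, 0, 0, 0, 0, 0, 0, 0, 0, 0, 0, 0, 0, -0.005, 0, 0, 0]
  grip: 100

```text
time: 8.4
eef_pos: [0.5686, -0.0412, 0.0541]
tcp_rot: [0.707, 0.707, -0.0, -0.0]
contact_force: [0.5, 0.2, -0.3]
opening: 1.0
finger_force: 0.0
```

Request:
carry_out:
  deltas: [0, 0, -0.03, 0, 0, 0, 0, 0, -0.06, 0, 0, 0, 0, 0, -0.075, 0, 0, 0, 0, 0, -0.075, 0, 0, 0, 0, 0, -0.075, 0, 0, 0]

```text
time: 9.02
eef_pos: [0.5681, -0.0411, 0.128]
tcp_rot: [0.707, 0.707, -0.001, -0.001]
contact_force: [0.7, 0.3, 0.6]
opening: 1.004
finger_force: 0.0
```

```bash
cat > m3.py <<'E'
from h import *
import sys
s,im,d=look('wrist',sys.argv[1]); W=cloud('wrist',s,d)
X,Y,Z=W[...,0],W[...,1],W[...,2]
near=np.hypot(X-.569,Y+.039)<.055
def en(m):
    n,l,st,c=cv2.connectedComponentsWithStats(m.astype(np.uint8)); m=l==1+st[1:,4].argmax()
    return cv2.minEnclosingCircle((W[m][:,:2]*1000).astype(np.float32)),W[m][:,2].mean(),m.sum()
print('disc',en(near&(Z>.051)&(Z<.060))); print('fp',en(near&(Z>.036)&(Z<.060)),s['eef_pos'])
print('post',W[near&(Z>.0605)].mean(0))
G=W[near&(Z>.052)&(Z<.059)]; print(np.linalg.lstsq(np.c_[G[:,:2],np.ones(len(G))],G[:,2],rcond=None)[0])
E
python3 m3.py w3
```

```text
disc (((568.6433715820312, -38.12022399902344), 27.91910171508789), np.float64(0.056572638400528216), np.int64(3560))
fp (((568.8995971679688, -38.97300338745117), 40.112388610839844), np.float64(0.04977147765623934), np.int64(7073)) [ 0.56810833 -0.04112968  0.12803219]
post [ 0.56940902 -0.02947273  0.19639532]
[-0.00078309 -0.00641279  0.05680136]
```

View pics/w3.png

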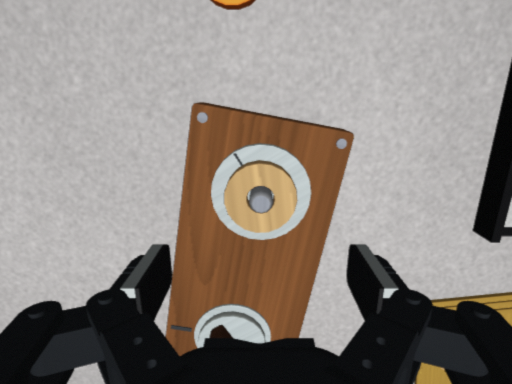

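The round is seated flat on the post at (261,198). Its top is at about 57 mm and its centre is within 1 mm of the faceplate's. Now the knob.

Request:
carry_out:
  deltas: [-0.03, -0.005, 0, 0, 0, -0.109, -0.06, -0.011, 0, 0, 0, -0.218, -0.09, -0.016, 0, 0, 0, -0.327, -0.12, -0.021, 0, 0, 0, -0.437, -0.147, -0.026, 0, 0, 0, -0.546]

```text
time: 9.7
eef_pos: [0.5421, -0.189, 0.1277]
tcp_rot: [0.488, 0.873, -0.0, -0.001]
contact_force: [-0.5, 0.0, -0.6]
opening: 1.004
finger_force: 0.0
```

Run:
```python
from h import *
look('wrist'); s,im,d=look('wrist','w4'); W=cloud('wrist',s,d); T=diff(W,s)
m=(np.hypot(W[...,0]-.542,W[...,1]+.1885)<.04)&(W[...,2]>.066)&(W[...,2]<.09)
print(s['time'],s['eef_pos'],2*np.degrees(np.arctan2(s['tcp_rot'][1],s['tcp_rot'][0]))-90)
print('world',cv2.minAreaRect((W[m][:,:2]*1000).astype(np.float32)),m.sum())
print('tool',cv2.minAreaRect((T[m][:,:2]*1000).astype(np.float32)))
```

```text
9.75 [ 0.54184568 -0.19187768  0.12794362] 31.57988452075628
world ((541.6066284179688, -186.03952026367188), (13.754770278930664, 51.28872299194336), 31.3570499420166) 1470
tool ((5.083965301513672, 2.983424663543701), (51.28963088989258, 13.746548652648926), 0.23615430295467377)
```

Request:
carry_out:
  deltas: [0, 0, 0.03, 0, 0, 0, 0, 0, 0.055, 0, 0, 0, 0, 0, 0.075, 0, 0, 0, 0, 0, 0.081, 0, 0, 0, 0, 0, 0.081, 0, 0, 0]

```text
time: 10.42
eef_pos: [0.5431, -0.1881, 0.0481]
tcp_rot: [0.49, 0.872, 0.0, -0.0]
contact_force: [0.8, 0.3, 0.2]
opening: 1.004
finger_force: 0.0
```

Request:
carry_out:
  deltas: [0, 0, 0, 0, 0, 0, 0, 0, 0, 0, 0, 0, 0, 0, 0, 0, 0, 0, 0, 0, 0, 0, 0, 0, 0, 0, 0, 0, 0, 0]
  grip: 0
  grip_force: 60

```text
time: 11.05
eef_pos: [0.5431, -0.1885, 0.0488]
tcp_rot: [0.49, 0.872, -0.0, 0.0]
contact_force: [-1.6, 0.3, 3.1]
opening: 0.153
finger_force: 59.0
```

Request:
carry_out:
  deltas: [0, 0, 0, 0, 0, -0.14, 0, 0, 0, 0, 0, -0.28, 0, 0, 0, 0, 0, -0.42, 0, 0, 0, 0, 0, -0.56, 0, 0, 0, 0, 0, -0.7]

```text
time: 11.68
eef_pos: [0.5437, -0.1877, 0.0488]
tcp_rot: [0.16, 0.987, 0.001, 0.001]
contact_force: [1.3, 3.0, 2.7]
opening: 0.153
finger_force: 58.9
```

Request:
carry_out:
  deltas: [0, 0, 0, 0, 0, -0.05, 0, 0, 0, 0, 0, -0.1, 0, 0, 0, 0, 0, -0.14, 0, 0, 0, 0, 0, -0.17, 0, 0, 0, 0, 0, -0.17]

```text
time: 12.3
eef_pos: [0.5438, -0.1875, 0.0488]
tcp_rot: [0.079, 0.997, 0.001, 0.001]
contact_force: [1.9, 5.4, 4.2]
opening: 0.154
finger_force: 61.6
```

Run:
```python
from h import *
s,im,d=look('top','t2'); W=cloud('top',s,d)
s=ctrl.get_state();print(2*np.degrees(np.arctan2(s['tcp_rot'][1],s['tcp_rot'][0]))-90,s['wrist_torque'],s['contact_force'],s['eef_pos'],s['opening'],s['finger_force'],s['time'])
```

```text
80.89662538827889 [ 0.86939527 -0.18803765 -1.1293895 ] [1.45556595 5.38467625 4.45132502] [ 0.54379174 -0.18746249  0.04880042] 0.1528759659521882 61.632431745529175 12.35
```

Torque of 1.1 N·m at the end, above the plunger's maximum of 0.6, says the knob is on the home stop. Now clockwise by 72°, in stages.

Request:
carry_out:
  deltas: [0, 0, 0, 0, 0, 0.1, 0, 0, 0, 0, 0, 0.2, 0, 0, 0, 0, 0, 0.3, 0, 0, 0, 0, 0, 0.4, 0, 0, 0, 0, 0, 0.44]

```text
time: 12.98
eef_pos: [0.5436, -0.1881, 0.0488]
tcp_rot: [0.293, 0.956, 0.0, 0.0]
contact_force: [1.3, 3.5, 4.4]
opening: 0.152
finger_force: 59.2
```

Request:
carry_out:
  deltas: [0, 0, 0, 0, 0, 0.1, 0, 0, 0, 0, 0, 0.2, 0, 0, 0, 0, 0, 0.3, 0, 0, 0, 0, 0, 0.4, 0, 0, 0, 0, 0, 0.42]

```text
time: 13.6
eef_pos: [0.5431, -0.1885, 0.0488]
tcp_rot: [0.485, 0.875, -0.0, 0.0]
contact_force: [-1.2, 1.8, 4.8]
opening: 0.154
finger_force: 59.4
```

Run:
```python
from h import *
s=ctrl.get_state();print(2*np.degrees(np.arctan2(s['tcp_rot'][1],s['tcp_rot'][0]))-90,s['wrist_torque'],s['contact_force'],s['eef_pos'],s['opening'],s['finger_force'],s['time'])
```

```text
32.009617538391296 [ 0.41479867  0.16050545 -0.00463484] [-1.16796325  1.79231266  4.7928185 ] [ 0.54310382 -0.18853494  0.04878822] 0.15389469895618726 59.44291949272156 13.6
```

Request:
carry_out:
  deltas: [0, 0, 0, 0, 0, 0.1, 0, 0, 0, 0, 0, 0.2, 0, 0, 0, 0, 0, 0.3, 0, 0, 0, 0, 0, 0.38, 0, 0, 0, 0, 0, 0.42]

```text
time: 14.22
eef_pos: [0.5425, -0.1888, 0.0488]
tcp_rot: [0.656, 0.754, -0.001, -0.001]
contact_force: [-3.5, 1.8, 6.2]
opening: 0.15
finger_force: 59.6
```

Request:
carry_out:
  deltas: [0, 0, 0, 0, 0, 0, 0, 0, 0, 0, 0, 0, 0, 0, 0, 0, 0, 0, 0, 0, 0, 0, 0, 0]

```text
time: 14.72
eef_pos: [0.5425, -0.1888, 0.0488]
tcp_rot: [0.656, 0.755, -0.001, -0.0]
contact_force: [-2.6, 2.1, 7.0]
opening: 0.151
finger_force: 59.6
```

Run:
```python
from h import *
s,im,d=look('top','t3'); W=cloud('top',s,d)
print(2*np.degrees(np.arctan2(s['tcp_rot'][1],s['tcp_rot'][0]))-90,s['wrist_torque'],s['contact_force'],s['eef_pos'],s['opening'],s['finger_force'],s['time'])
for x,y in [(.569,-.04),(.439,.208)]:
    m=(np.hypot(W[...,0]-x,W[...,1]-y)<.04)&(W[...,2]<.08); print(cv2.minEnclosingCircle((W[m&(W[...,2]>(.05 if x>.5 else .009))][:,:2]*1000).astype(np.float32)))
s,im2,d=look('side'); cv2.imwrite('pics/fin.png',np.hstack([cv2.resize(im,(400,300)),cv2.resize(im2,(400,300))])[:,:,::-1])
```

```text
8.018449828230246 [ 0.26019481  0.42840165 -0.07506553] [-2.59198143  2.14184717  6.97382314] [ 0.54246718 -0.18880354  0.04879619] 0.15069768677096573 59.60273802280426 14.725
((569.0606079101562, -41.420440673828125), 27.83904457092285)
((439.4671630859375, 208.02276611328125), 27.936302185058594)
```

View pics/fin.png

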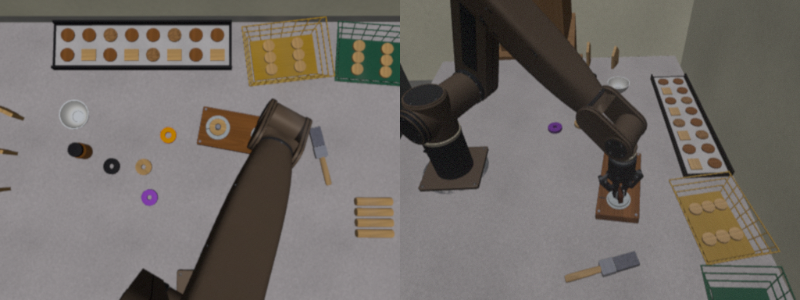

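The picture shows the wide round on the faceplate at (218,127), the narrow one still flat on the table at (144,167), the bystanders where they were, and the gripper still holding the knob. The tool's closing line is at 8.0°, against 7.7° expected for the third click, with almost no torque.

```bash
python3 -c "
from plant import ctrl
print(ctrl.sign_off())"
```

```text
the job is handed in; nothing more can be done
None
```

I've handed the job in: the wide-bored round is seated on the faceplate and released, the narrow one is flat on the table, and the knob went to its home stop and is now gripped still in the third click. My last readings agreed with all of this, but the sign-off returned no verdict.

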